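Release the specimen drawer of the microscope loader with its two keys

ROBOT

A 6-joint arm with a two-finger parallel gripper is mounted at the origin on the work surface. World frame = base frame: x ahead of the robot, y to its left, z up, the work surface at z = 0. Lengths are in mm, angles in rad, forces in N, time in s.
With the tool pointing down it reaches from about 350 to 775 mm from the base axis. Payload 7.3 kg.
Tool frame: the origin (TCP) lies on the centre line of the jaws, within the pads' length; the fingertips stand 22 mm ahead of it and the grasp point (between the pads) lies 3 mm ahead of it (bot.finger_overhang is the distance from the TCP to the fingertips, in mm); y points along the fingers, z is the direction in which the jaws open and shut, and the axes are right-handed (so a half turn about y gives the same grasp; the last joint's range is limited). The gripper opens to 92 mm and grips with 3 to 60 N. Pads are 19 mm wide; open, the fingers measure 130 mm over their backs; the gripper's body (75 mm by 190 mm) begins 47 mm behind the grasp point.
Start: joints at [-1.425, 0.342, 1.524, -0, 1.275, -0.146], TCP at [151.052, -502.818, 248.741] pointing down, gripper open.
Joint ranges: [-2.53, 2.53], [-0.77, 2.02], [0.04, 2.7], [-1, 4.14], [0.28, 2.66], [-3.11, 3.11]. Speed limits (rad/s): [2.57, 2.57, 3.14, 3.14, 3.14, 3.14].

INTERFACE

Orientations are given as [roll, pitch, yaw] about the fixed x, y, z axes, in that order (R = Rz(yaw) Ry(pitch) Rx(roll)).
In Python, from plant import bot, viewer, find_in, spot_point gives the robot as it stands.
- The arm moves only by the tool send_rows, never from a script. Its argument "moves" is a list of rows, each a list of 3 entries, a list of its own where there are three numbers: the shift along the tool's x, y, z in mm, then the turn, a rotation vector about the tool's x, y, z in degrees, then the finger opening in mm, from 0 to 91.8. A call has 1 to 20 rows; each row shifts and turns the pose as measured when the row begins, along the tool's axes as they then stand; what a row does not reach is not made up. A row lasts 1/8 s, in which the tool goes at most 62.5 mm and 10.7 degrees, less where a joint would pass 70% of its speed; a pose out of reach is approached as far as the arm can. A call with a gripper value outside its range is refused whole. The fingers move at their own pace and stop on an object; the grip force is fixed at half the most. Time passes only in rows, so rows that do not move let the fingers close. It gives the time, the measured TCP pose, the force and the opening at its end, in the units of the state.
- bot.get_obs(): the state, without advancing time (a new reading comes with each control period).
- viewer.capture(name): name is "side" or "top"; returns the picture (420x560x3 uint8, blue, green, red); there is no depth.
- viewer.camera_model(name): a dict with "fx", "fy", "cx", "cy" (pixels), "rvec" (rotation vector, rad) and "tvec" (3), from world to camera coordinates, as OpenCV has them. Camera axes: x right, y down, z forward; pixel columns grow to the right and rows downward; lengths in mm; the calibration is good to about 2 mm. A picture is of the moment at which its call begins. camera_model takes no time and is no camera call.
- bot.close_job(): hands the job in, once; it reports no verdict.
Trained networks look in the newest picture that a camera, given by its name, has taken for a name from the list of things; names that differ only in an ending like _2 or _b are one class to them, and where a whole thing is asked for, a point or a joint stands for the part that bears it (a point fixed in the world has none). Each returns a list of dicts, best first, with "conf" (0 to 1); they miss things now and then, are a little off and sometimes report something else, mostly with a low value. They report only what shows in the picture. A call takes as long as a camera call. They do not tell look-alikes from the thing itself.
- find_in(camera, thing): "extent" ([centre column, centre row, width, height] in pixels, round what is visible of it).
- spot_point(camera, thing): "point" ([column, row] in pixels: a listed point, or the origin of a listed thing).
The state is a dict: "time": time; "joint_positions": joint angles; "dq": joint speeds; "tau": joint torques, N m; "tool_pos": TCP position; "tcp_rot": TCP orientation; "contact_force": force on the tool from outside, world axes, zero at the start; "moment": the same for the moment, N m; "grip_width": finger opening in mm.
Only numpy, scipy, OpenCV 4.12 (cv2) and the standard library are available. Lean on these libraries where they do the work, as an engineer would, in place of code of your own. Each camera call takes 0.05 s, during which the arm holds its last target.

TASK

Open the specimen loader's drawer by its two-key release: with the gripper's two fingertips, press both keys on top of the loader down together and hold them fully down until the drawer has slid all the way out by its own spring and stopped. Then let both keys come back up and move clear, leaving the drawer open with the dish lying in it; do not lift the dish, and leave the other things on the bench where they are.

Things in the scene. Friction and masses are not known exactly. Their poses are not given: they have to be found in the camera images.
- loader: Low white housing fixed to the bench, 150 mm deep (x) x 130 mm wide (y), top 54 mm above the bench. Origin: centre of its underside; x to its back, y to its left, z up. The drawer is in its front (-x), turned away from the robot, which stands behind it (within about 35 degrees). On top two grey keys, side by side along y; 54 mm behind the centre a fixed round vent cap, 26 mm wide, 9 mm high.
- key_left_top (a point): Centre of the top face of the left key (loader's +y side): a grey rectangular key 26 mm (loader's x) x 30 mm (loader's y), top 68 mm above the bench at rest, 14 mm above the housing. It lies 10 mm behind and 31 mm left of the loader's centre, so the two keys' centres are 62 mm apart and the gap between the keys is 32 mm. Axes as the loader's; moves down with the key.
- key_right_top (a point): Centre of the top face of the right key (loader's -y side), otherwise the same as the left one.
- key_left (a joint): Travel of the left key in m: 0 up, 0.008 fully down. Spring return: it starts to move at 1.2 N and needs 2.8 N fully down (5.6 N for both keys together); then it stands on a hard stop.
- key_right (a joint): Travel of the right key, as the left one.
- drawer (a joint): How far the drawer is out in m: 0 shut, 0.066 all the way out (stop). A spring drives it out, slowly, in about 2.5 s, but only while both keys are down by more than 4 to 5 mm; each key has its own catch, so one key alone releases nothing. If a key comes up early the drawer is caught again part way, and pressing both again lets it go on.
- drawer_front (a point): Centre of the drawer's grey front plate (116 mm wide, 36 mm high), 26 mm above the bench; when shut 82 mm in front of the loader's centre. The drawer slides out along the loader's -x.
- drawer_floor (a point): Centre of the drawer's inner floor where the dish lies, 14 mm above the bench; the recess is 67 mm (x) x 64 mm (y) with 14 mm high walls. Moves with the drawer.
- dish: Loose clear round specimen dish with lid, 56 mm across, 14 mm high, 30 g, lying in the drawer, hidden under the housing until the drawer opens. Origin: centre of its underside.
- mouse: Bystander: black computer mouse, 100 x 58 x 32 mm, loose beside or behind the loader. Origin: centre of its underside.
- slide_box: Bystander: grey box with grey lid for glass slides, 87 x 62 x 35 mm, loose. Origin: centre of its underside.
- objective_case: Bystander: black round screw case, 42 mm across, 58 mm high, standing loose. Origin: centre of its underside.
- dropper: Bystander: small closed amber bottle with black cap, 30 mm across, 62 mm high, standing loose. Origin: centre of its underside.
Things that resemble listed ones, but are neither listed nor needed, are in the scene too. Of the things like the loader, leave any that is black or purple; of the rest the larger one is meant.

How it is judged:
By the outcome, as a careful person would: the job done as asked, in the order asked, and still so for the second after the job is handed in, with the robot touching nothing.
It also fails if it takes over 40 s, if anything falls off the work surface, if the arm or the gripper's body presses on something with over 40 N, if the wrist force passes 120 N, or if a joint passes its speed limit or range.

## Working session

There is one attempt and no reset: what is moved stays moved. The work goes in short steps, Python scripts to look and compute and a tool call to move; the robot and the scene stay as the last step left them, time stands still between calls to the robot, and variables do not carry over. Pictures are saved under pics/ and viewed, and the job is handed in when it is done.

Besides the shell and the picture viewer there is one more tool, called as name(argument=value, ...), one argument or row to a line, values as JSON. send_rows: Moves the arm, as the interface text tells. Its arguments: {"type":"object","properties":{"moves":{"type":"array","items":{"type":"array"}}},"required":["moves"]}

```bash
ls; mkdir -p pics
python3 - <<'E'
from plant import bot, viewer, find_in, spot_point
import cv2
for n in("side","top"):
    cv2.imwrite(f"pics/{n}0.png",viewer.capture(n))
    for t in("loader","key_left_top","key_right_top","drawer_front"):
        f=spot_point if t!="loader" else find_in
        print(n,t,[(round(d["conf"],2),[round(float(v)) for v in d.get("point",d.get("extent"))]) for d in f(n,t)][:5])
    print(viewer.camera_model(n))
print(bot.get_obs())
E
```

```text
pics
side loader [(0.95, [270, 219, 103, 86]), (0.9, [315, 336, 84, 85]), (0.9, [109, 284, 129, 97]), (0.64, [394, 178, 57, 47])]
side key_left_top [(0.72, [121, 253]), (0.56, [283, 194]), (0.55, [398, 158]), (0.46, [267, 211]), (0.44, [330, 314])]
side key_right_top [(0.79, [267, 213]), (0.77, [103, 276]), (0.63, [397, 173]), (0.44, [316, 335])]
side drawer_front [(0.54, [291, 319]), (0.47, [364, 172]), (0.45, [234, 206])]
{'fx': 494.2285205066949, 'fy': 494.2285205066949, 'cx': 269.8753303319629, 'cy': 210.9754118516189, 'rvec': array([ 0.74106966, -2.60554131,  1.14215731]), 'tvec': array([552.95922213, 207.61118402, 778.82139384])}
top loader [(0.84, [408, 269, 72, 71]), (0.82, [279, 196, 77, 90]), (0.76, [187, 296, 48, 53]), (0.17, [202, 202, 32, 49])]
top key_left_top [(0.63, [158, 122]), (0.62, [195, 300]), (0.59, [420, 267]), (0.53, [298, 194])]
top key_right_top [(0.55, [264, 197]), (0.53, [126, 131]), (0.53, [402, 276]), (0.45, [172, 300])]
top drawer_front [(0.71, [274, 161]), (0.57, [186, 267]), (0.49, [394, 242]), (0.43, [137, 93])]
{'fx': 449.6568901883055, 'fy': 449.65
[... 171 characters left out ...]
1768])}
{'time': 0.5, 'joint_positions': array([-1.42504353e+00,  3.42006179e-01,  1.52415913e+00, -1.08814766e-05,
        1.27539539e+00, -1.46026650e-01]), 'dq': array([ 9.08545916e-04, -5.51189138e-05,  2.48795324e-04, -2.41288429e-04,
       -1.25484804e-03,  1.86117450e-04]), 'tau': array([-8.26275900e-04, -4.30815411e+01, -2.44310939e+01,  7.18004094e-02,
        4.89966036e-02, -1.43851003e-05]), 'tool_pos': array([ 151.02358335, -502.80021666,  248.71662259]), 'tcp_rot': array([-1.57076623e+00, -1.49490737e-05, -2.84981004e+00]), 'contact_force': array([ 0.08613964, -0.52690515,  0.54727248]), 'moment': array([-0.01670025,  0.05345769, -0.01262972]), 'grip_width': 91.74357359029452}
```

View pics/side0.png

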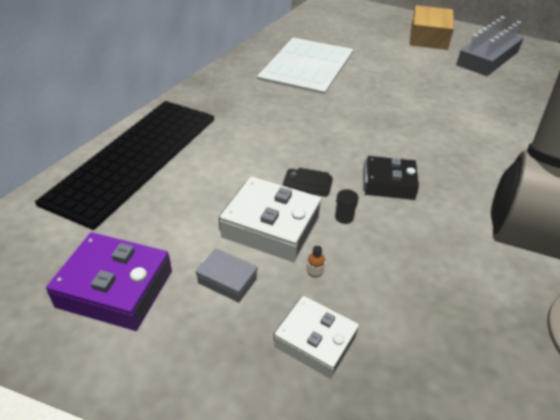

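View pics/top0.png

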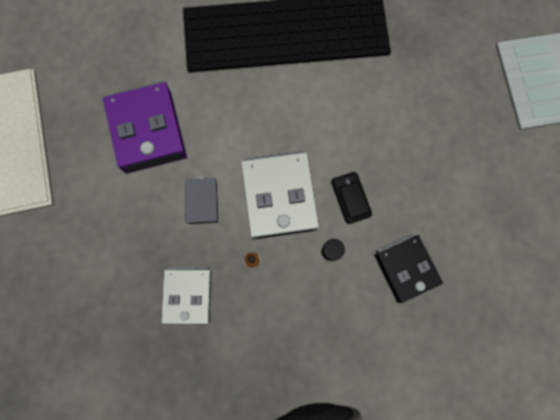

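The candidates in the top view are: large white at (280,195), small white at (186,297), purple at (145,127) and black at (408,269). I choose the large white one at (280,195), which is (270,215) in the side view. Next I'll check it in a crop and fit its pose.

Run:
```python
import cv2,numpy as np
a=cv2.imread("pics/top0.png")[140:250,225:335]; b=cv2.imread("pics/side0.png")[165:265,210:330]
cv2.imwrite("pics/crop.png",np.hstack([cv2.resize(a,(400,400),interpolation=2),cv2.resize(b,(400,400),interpolation=2)]))
```

```text
(no output)
```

View pics/crop.png

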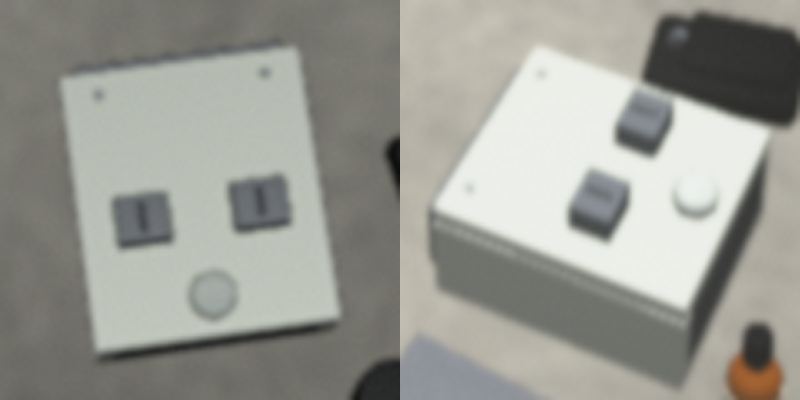

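```bash
cat > h.py <<'E'
from plant import bot, viewer, find_in, spot_point
import cv2,numpy as np
from scipy.optimize import least_squares
from scipy.spatial.transform import Rotation as R
def proj(n,P):
    m=viewer.camera_model(n);K=np.array([[m["fx"],0,m["cx"]],[0,m["fy"],m["cy"]],[0,0,1.]])
    return cv2.projectPoints(np.float64(P).reshape(-1,1,3),m["rvec"],m["tvec"],K,None)[0].reshape(-1,2)
L=np.array([[-75,-65,54],[-75,65,54],[75,65,54],[75,-65,54],[10,31,68],[10,-31,68],[54,0,63]],float)
def w(p,Q): 
    c,s=np.cos(p[2]),np.sin(p[2]); return Q@np.array([[c,s,0],[-s,c,0],[0,0,1]])+[p[0],p[1],0]
E
python3 - <<'E'
from h import *
T=np.array([[62,78],[298,45],[340,317],[97,349],[259,200],[142,217],[213,293]])/3.636+[225,140]
S=np.array([[435,205],[538,47],[768,128],[688,308],[646,115],[601,192],[696,190]],float)
S=(S-[400,0])/[3.333,4]+[210,165]
for use in(("top",),("side",),("top","side")):
    f=lambda p:np.concatenate([(proj(n,w(p,L))-(T if n=="top" else S)).ravel() for n in use])
    r=least_squares(f,[520,-50,3.0],x_scale=[10,10,.1])
    print(use,r.x,np.round(r.fun.reshape(-1,2),1).tolist())
p=r.x; np.save("p.npy",p)
print("keymid",w(p,np.array([[10,0,68.]])))
print("drawer dir", -np.cos(p[2]),-np.sin(p[2]))
o=bot.get_obs();M=R.from_euler("xyz",o["tcp_rot"]).as_matrix();print(M.round(3))
E
```

```text
('top',) [598.9965976   71.48085221   3.26057255] [[-0.9, -0.7], [0.2, -0.2], [0.5, 0.3], [-0.7, 0.8], [0.5, 0.1], [0.1, -0.2], [0.1, -0.1]]
('side',) [598.93989558  74.10153703   3.26596732] [[-0.9, 0.6], [-0.6, -0.7], [1.5, 0.4], [-0.1, 0.4], [-0.1, -0.9], [-0.2, 0.3], [0.4, -0.7]]
('top', 'side') [599.17312623  72.46250252   3.26287655] [[-1.4, -0.7], [-0.4, -0.4], [0.1, 0.1], [-1.1, 0.8], [-0.0, -0.0], [-0.4, -0.3], [-0.3, -0.2], [-0.6, -0.1], [-0.1, -1.2], [1.8, -0.0], [0.1, -0.2], [0.3, -1.4], [0.1, -0.3], [0.7, -1.2]]
keymid [[589.24658503  71.25263479  68.        ]]
drawer dir 0.9926541193736562 0.12098677320480598
[[-0.958 -0.     0.288]
 [-0.288 -0.    -0.958]
 [ 0.    -1.     0.   ]]
```

send_rows(
  moves=[
    [[0, 0, 0], [0, 9.8, 0], 43],
    [[-40, 0, -41], [0, 0, 0], 43],
    [[-40, 0, -41], [0, 0, 0], 43],
    [[-40, 0, -41], [0, 0, 0], 43],
    [[-40, 0, -41], [0, 0, 0], 43],
    [[-40, 0, -41], [0, 0, 0], 43],
    [[-40, 0, -41], [0, 0, 0], 43],
    [[-40, 0, -41], [0, 0, 0], 43],
    [[-40, 0, -41], [0, 0, 0], 43],
    [[-40, 0, -41], [0, 0, 0], 43],
    [[-40, 0, -41], [0, 0, 0], 43],
    [[-40, 0, -41], [0, 0, 0], 43],
    [[0, 0, 0], [0, 0, 0], 43],
  ],
)

```text
time: 2.12
tool_pos: [549.4, 9.8, 249.2]
tcp_rot: [-1.566, 0.006, -3.03]
contact_force: [-0.6, 0.1, 0.3]
grip_width: 42.9
```

```bash
cat >> h.py <<'E'
def delta(opz):
    p=np.load("p.npy");o=bot.get_obs();M=R.from_euler("xyz",o["tcp_rot"]).as_matrix()
    t=w(p,np.array([[10,0,opz]]))[0]
    Y=np.array([-np.sin(p[2]),np.cos(p[2]),0]); X=np.cross([0,0,-1],Y)
    G=np.stack([X,[0,0,-1],Y],1)
    print("t",o["time"],"pos",o["tool_pos"].round(1),"shift",(M.T@(t-o["tool_pos"])).round(1),"turn",np.degrees(R.from_matrix(M.T@G).as_rotvec()).round(2),"F",o["contact_force"].round(2),"w",o["grip_width"])
E
python3 -c "
from h import *
delta(130)"
```

```text
t 2.125 pos [549.4   9.8 249.2] shift [-45.7 119.2 -57.3] turn [-0.3  -0.58 -0.33] F [-0.58  0.14  0.26] w 42.87781511782304
```

send_rows(
  moves=[
    [[-23, 20, -29], [-0.3, -0.6, -0.3], 43],
    [[-23, 40, -28], [0, 0, 0], 43],
    [[0, 40, 0], [0, 0, 0], 43],
    [[0, 18, 0], [0, 0, 0], 43],
    [[0, 0, 0], [0, 0, 0], 43],
  ],
)

```text
time: 2.75
tool_pos: [589.3, 70.4, 128.6]
tcp_rot: [-1.569, 0.001, -3.021]
contact_force: [-0.2, -0.4, 0.5]
grip_width: 43.0
```

Run:
```python
from h import *
delta(130)
a=viewer.capture("top");b=viewer.capture("side")
cv2.imwrite("pics/c1.png",np.hstack([cv2.resize(a[130:270,215:355],(400,400),interpolation=2),cv2.resize(b[110:270,190:350],(400,400),interpolation=2)]))
```

```text
t 2.75 pos [589.3  70.4 128.6] shift [-0.1 -1.4 -0.8] turn [-0.12 -0.03 -0.05] F [-0.22 -0.45  0.47] w 42.99924167104551
```

View pics/c1.png

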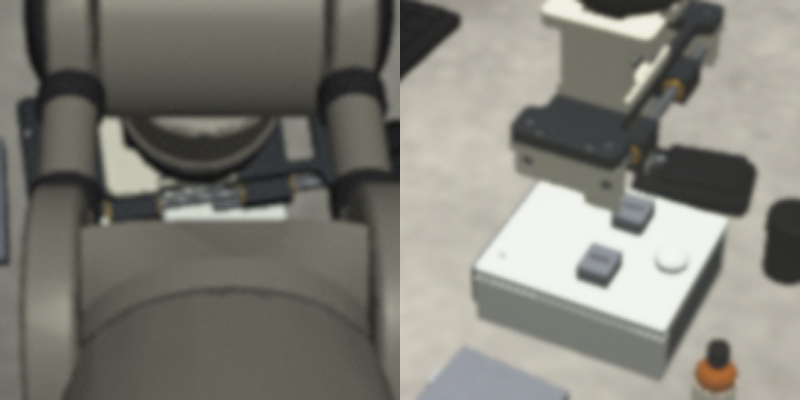

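The side view shows the gripper above the keys. I'll overlay the expected fingertip points to check the geometry.

Run:
```python
from h import *
b=viewer.capture("side");o=bot.get_obs();M=R.from_euler("xyz",o["tcp_rot"]).as_matrix()
print(bot.finger_overhang)
pts=[o["tool_pos"]+M@np.array([sx*9.5,22,s*d]) for s in(1,-1) for d in(21.5,40.5) for sx in(-1,1)]
pts+=list(w(np.load("p.npy"),L[4:]))
q=proj("side",pts);x0,y0,k=190,90,5
im=cv2.resize(b[y0:y0+120,x0:x0+160],None,fx=k,fy=k,interpolation=2)
for i,(u,v) in enumerate(q): cv2.circle(im,(int((u-x0+.5)*k),int((v-y0+.5)*k)),3,(0,0,255) if i<4 else (0,255,0) if i<8 else (255,0,0),-1)
cv2.imwrite("pics/c2.png",im)
```

```text
22.0
```

View pics/c2.png

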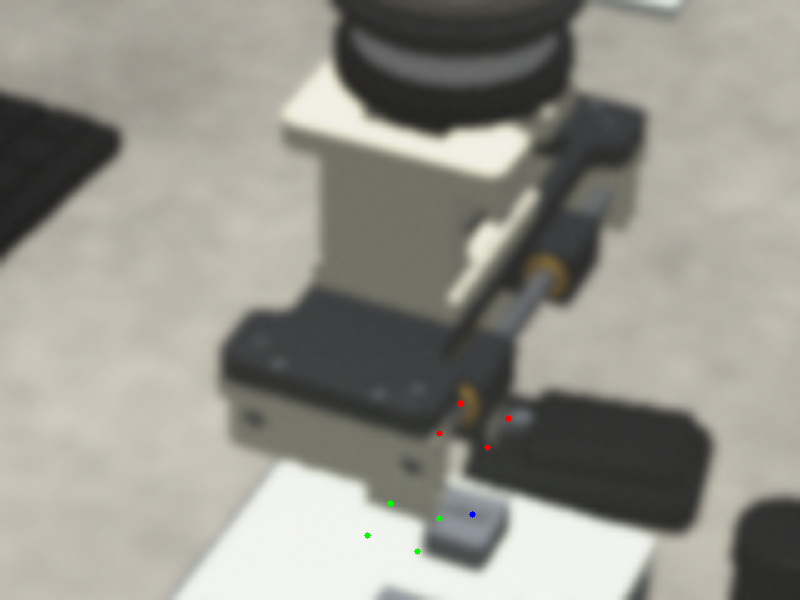

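The near fingertip seems thinner than 19 mm, with its outer face near the inner pair of points. An opening of 56 mm keeps the tips on the keys at either thickness. I'll descend and look again.

send_rows(
  moves=[
    [[0, 12, -0.8], [0, 0, 0], 56],
    [[0, 12, 0], [0, 0, 0], 56],
    [[0, 5, 0], [0, 0, 0], 56],
    [[0, 0, 0], [0, 0, 0], 56],
  ],
)

```text
time: 3.4
tool_pos: [591.7, 70.8, 102.2]
tcp_rot: [-1.568, 0.009, -3.022]
contact_force: [0.1, -0.8, -0.1]
grip_width: 56.3
```

Run:
```python
from h import *
delta(90)
b=viewer.capture("side");o=bot.get_obs();M=R.from_euler("xyz",o["tcp_rot"]).as_matrix()
d0=o["grip_width"]/2
pts=[o["tool_pos"]+M@np.array([sx*9.5,22,s*d]) for s in(1,-1) for d in(d0,d0+19) for sx in(-1,1)]
pts+=list(w(np.load("p.npy"),L[4:]))
q=proj("side",pts);x0,y0,k=210,130,6
im=cv2.resize(b[y0:y0+100,x0:x0+130],None,fx=k,fy=k,interpolation=2)
for i,(u,v) in enumerate(q): cv2.circle(im,(int((u-x0+.5)*k),int((v-y0+.5)*k)),2,(0,0,255) if i<4 else (0,255,0) if i<8 else (255,0,0),-1)
cv2.imwrite("pics/c3.png",im)
```

```text
t 3.4 pos [591.7  70.8 102.2] shift [ 2.5 12.2 -0.8] turn [-0.18 -0.07 -0.54] F [ 0.13 -0.82 -0.13] w 56.310982682131524
```

View pics/c3.png

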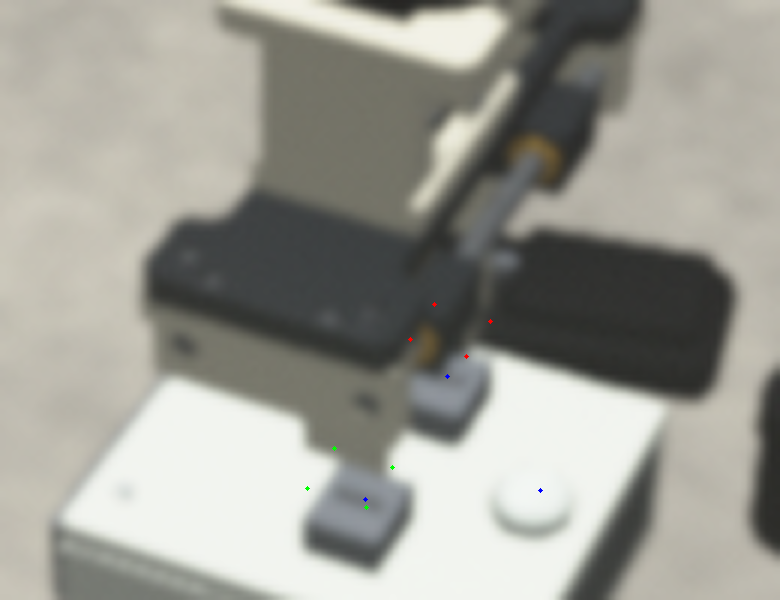

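send_rows(
  moves=[
    [[2.5, 4, -0.8], [-0.2, 0, -0.5], 58],
    [[0, 4, 0], [0, 0, 0], 58],
    [[0, 0, 0], [0, 0, 0], 58],
  ],
)

```text
time: 3.82
tool_pos: [589.4, 71.4, 94.2]
tcp_rot: [-1.571, 0.001, -3.022]
contact_force: [-0.2, -0.2, -0.4]
grip_width: 57.8
```

Run:
```python
from h import *
delta(90)
```

```text
t 3.825 pos [589.4  71.4  94.2] shift [0.1 4.2 0.1] turn [ 0.03 -0.07 -0.06] F [-0.19 -0.19 -0.44] w 57.75371706060176
```

send_rows(
  moves=[
    [[0, 4, 0], [0, 0, 0], 58],
    [[0, 4, 0], [0, 0, 0], 58],
    [[0, 4, 0], [0, 0, 0], 58],
    [[0, 2, 0], [0, 0, 0], 58],
  ],
)

```text
time: 4.32
tool_pos: [589.8, 71.4, 82.0]
tcp_rot: [-1.571, 0.003, -3.021]
contact_force: [-7.2, -0.5, 23.1]
grip_width: 58.0
```

Run:
```python
from h import *
delta(82)
```

```text
t 4.325 pos [589.8  71.4  82. ] shift [0.5 0.  0.1] turn [ 0.01 -0.05 -0.17] F [-7.16 -0.5  23.09] w 58.00295549286915
```

Fz is 23 N at exactly the full-travel height, so both keys are on their stops. I'll hold with a light downward push.

send_rows(
  moves=[
    [[0.3, 1.5, 0], [0, 0, -0.1], 58],
    [[0.3, 1.5, 0], [0, 0, 0], 58],
    [[0, 1.5, 0], [0, 0, 0], 58],
    [[0, 1.5, 0], [0, 0, 0], 58],
  ],
)

```text
time: 4.82
tool_pos: [589.7, 71.4, 82.1]
tcp_rot: [-1.57, 0.005, -3.021]
contact_force: [-5.9, 0.1, 14.3]
grip_width: 58.0
```

Run:
```python
from h import *
delta(82)
b=viewer.capture("side")
cv2.imwrite("pics/c4.png",cv2.resize(b[130:270,170:350],None,fx=4,fy=4,interpolation=2))
```

```text
t 4.825 pos [589.7  71.4  82.1] shift [0.5 0.1 0.1] turn [-0.04 -0.03 -0.31] F [-5.87  0.07 14.31] w 57.987476773747154
```

View pics/c4.png

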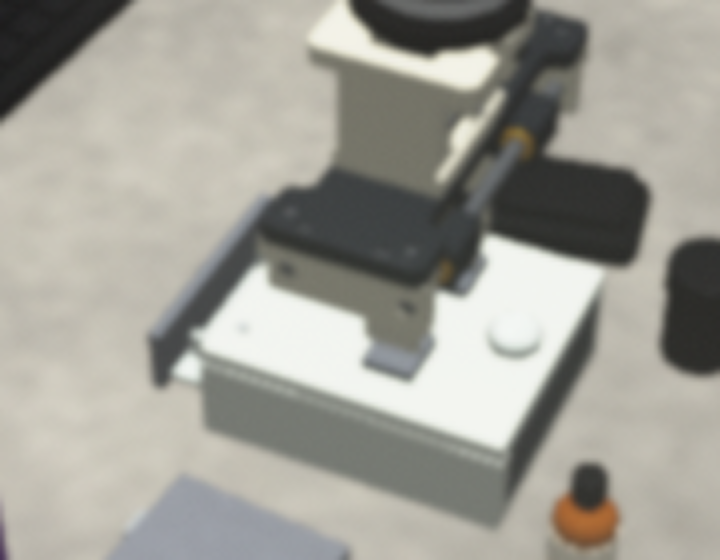

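The drawer's front plate is moving out, now about 12 px clear at (165,360) in the crop. Both keys are pressed, so I'll keep holding.

send_rows(
  moves=[
    [[0.2, 1.7, 0], [0, 0, -0.1], 58],
    [[0.2, 1.7, 0], [0, 0, -0.1], 58],
    [[0, 1.7, 0], [0, 0, 0], 58],
    [[0, 1.7, 0], [0, 0, 0], 58],
    [[0, 1.7, 0], [0, 0, 0], 58],
    [[0, 1.7, 0], [0, 0, 0], 58],
    [[0, 1.7, 0], [0, 0, 0], 58],
    [[0, 1.7, 0], [0, 0, 0], 58],
    [[0, 1.7, 0], [0, 0, 0], 58],
    [[0, 1.7, 0], [0, 0, 0], 58],
    [[0, 1.7, 0], [0, 0, 0], 58],
    [[0, 1.7, 0], [0, 0, 0], 58],
    [[0, 1.7, 0], [0, 0, 0], 58],
    [[0, 1.7, 0], [0, 0, 0], 58],
    [[0, 1.7, 0], [0, 0, 0], 58],
    [[0, 1.7, 0], [0, 0, 0], 58],
    [[0, 1.7, 0], [0, 0, 0], 58],
    [[0, 1.7, 0], [0, 0, 0], 58],
    [[0, 1.7, 0], [0, 0, 0], 58],
    [[0, 1.7, 0], [0, 0, 0], 58],
  ],
)

```text
time: 7.38
tool_pos: [589.4, 71.5, 82.1]
tcp_rot: [-1.567, 0.019, -3.021]
contact_force: [-6.4, -0.7, 16.1]
grip_width: 57.9
```

```bash
cat > lk.py <<'E'
import sys
from h import *
delta(82)
b=viewer.capture("side"); p=np.load("p.npy")
print("front", [(round(d["conf"],2),np.round(d["point"]).tolist()) for d in spot_point("side","drawer_front")],"dish",[(round(d["conf"],2),np.round(d["point"]).tolist()) for d in spot_point("side","dish")])
# drawer plate top corners if fully out
q=proj("side",w(p,np.array([[-148,-58,44],[-148,58,44],[-148,0,26.]])));print(q.round())
x0,y0,k=150,120,4
im=cv2.resize(b[y0:y0+145,x0:x0+195],None,fx=k,fy=k,interpolation=2)
for u,v in q: cv2.circle(im,(int((u-x0+.5)*k),int((v-y0+.5)*k)),3,(0,0,255),-1)
cv2.imwrite(sys.argv[1],im)
E
python3 lk.py pics/c5.png
```

```text
t 7.375 pos [589.4  71.5  82.1] shift [0.2 0.1 0.2] turn [-0.2  -0.03 -1.07] F [-6.37 -0.67 16.1 ] w 57.92375721042639
front [(0.82, [202.0, 196.0]), (0.48, [361.0, 170.0]), (0.46, [288.0, 319.0])] dish [(0.83, [223.0, 209.0])]
[[188. 206.]
 [218. 172.]
 [204. 195.]]
```

View pics/c5.png

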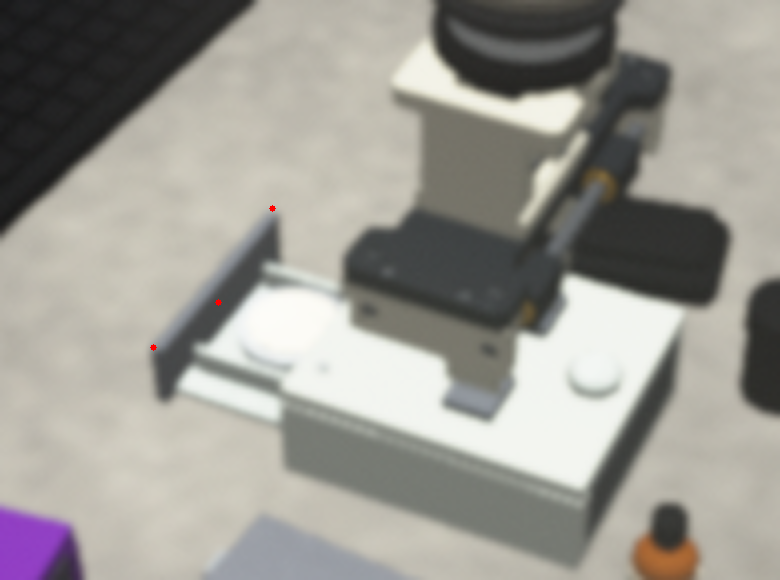

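The plate is at its predicted full-out position and the dish is in the recess at (290,325). I'll hold a little longer to confirm it has stopped.

send_rows(
  moves=[
    [[0, 1.7, 0], [0, 0, -0.3], 58],
    [[0, 1.7, 0], [0, 0, -0.3], 58],
    [[0, 1.7, 0], [0, 0, -0.2], 58],
    [[0, 1.7, 0], [0, 0, -0.1], 58],
    [[0, 1.7, 0], [0, 0, -0.1], 58],
    [[0, 1.7, 0], [0, 0, -0.1], 58],
    [[0, 1.7, 0], [0, 0, -0.1], 58],
    [[0, 1.7, 0], [0, 0, -0.1], 58],
  ],
)

```text
time: 8.52
tool_pos: [589.7, 71.5, 82.1]
tcp_rot: [-1.567, 0.003, -3.021]
contact_force: [-4.8, -0.0, 16.7]
grip_width: 57.8
```

```bash
python3 lk.py pics/c6.png; python3 -c "
import cv2,numpy as np
a=cv2.imread('pics/c5.png').astype(int);b=cv2.imread('pics/c6.png').astype(int)
for dx in range(-6,7): print(dx,abs(a[200:410,140:300]-np.roll(b,dx,1)[200:410,140:300]).mean().round(2),end='; ')"
```

```text
t 8.525 pos [589.7  71.5  82.1] shift [0.5 0.1 0.2] turn [-0.24 -0.04 -0.16] F [-4.81 -0.03 16.67] w 57.81717568769659
front [(0.76, [200.0, 192.0]), (0.7, [363.0, 175.0]), (0.41, [286.0, 318.0])] dish [(0.65, [226.0, 210.0]), (0.31, [270.0, 229.0])]
[[188. 206.]
 [218. 172.]
 [204. 195.]]
-6 11.67; -5 9.85; -4 7.93; -3 6.0; -2 4.08; -1 2.16; 0 0.44; 1 2.16; 2 4.07; 3 5.99; 4 7.9; 5 9.81; 6 11.61;
```

The drawer hasn't moved between the two pictures, so I'll release straight up and move clear.

send_rows(
  moves=[
    [[0, -5, 0], [0, 0, 0], 58],
    [[0, -10, 0], [0, 0, 0], 58],
    [[0, -20, 0], [0, 0, 0], 58],
    [[0, -35, 0], [0, 0, 0], 58],
    [[0, -45, 0], [0, 0, 0], 58],
    [[0, -40, 0], [0, 0, 0], 58],
    [[40, 0, 40], [0, 0, 0], 58],
    [[40, 0, 40], [0, 0, 0], 58],
    [[40, 0, 40], [0, 0, 0], 58],
    [[40, 0, 40], [0, 0, 0], 58],
    [[40, 0, 40], [0, 0, 0], 58],
    [[40, 0, 40], [0, 0, 0], 58],
    [[0, 0, 0], [0, 0, 0], 58],
    [[0, 0, 0], [0, 0, 0], 58],
  ],
)

```text
time: 10.42
tool_pos: [374.9, -202.8, 242.8]
tcp_rot: [-1.564, 0.006, -3.021]
contact_force: [0.1, 1.0, -0.6]
grip_width: 58.2
```

```bash
python3 lk.py pics/c7.png; python3 -c "
from h import *
cv2.imwrite('pics/top7.png',viewer.capture('top'))"
```

```text
t 10.425 pos [ 374.9 -202.8  242.8] shift [-244.8  160.5 -247.4] turn [-0.4  -0.03 -0.34] F [ 0.1   1.03 -0.62] w 58.23803567324924
front [(0.87, [202.0, 195.0]), (0.57, [360.0, 173.0]), (0.43, [288.0, 320.0])] dish [(0.91, [221.0, 210.0])]
[[188. 206.]
 [218. 172.]
 [204. 195.]]
```

View pics/c7.png

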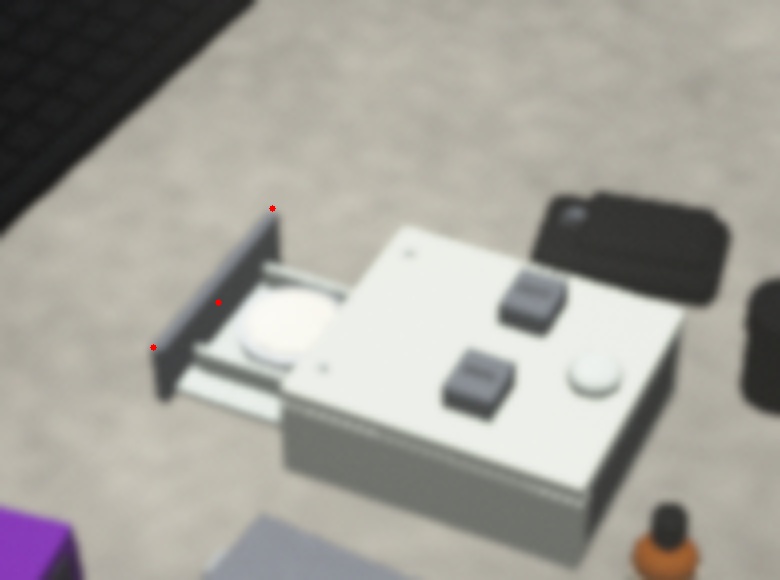

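View pics/top7.png

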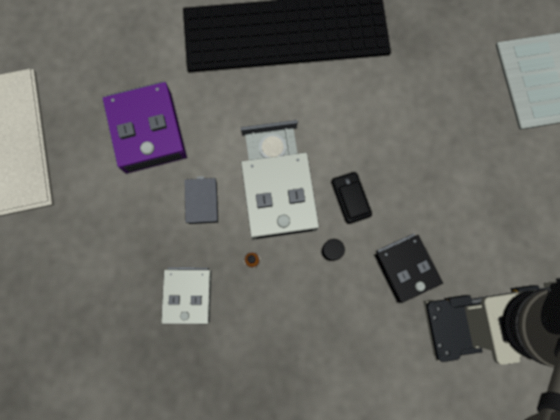

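The crop shows both keys back up at (535,300) and (480,380). The drawer is fully out with the dish in it at (290,325). In the top view everything else stands where it did, and the arm is clear.

```bash
python3 -c "
from plant import bot
print(bot.close_job())"
```

```text
the job is handed in; nothing more can be done
None
```

The drawer of the large white loader is fully open with the dish lying in it, and I've handed the job in at about 10.5 s of the 40 s allowed.

- **Pressing:** I pressed both keys together with the fingertips at 58 mm opening, down to the full-travel height. I held them there about 4 s at roughly 14–23 N measured at the wrist, until two pictures about 1 s apart showed the drawer had stopped.
- **Last checks:** After lifting straight up and moving away, both keys were back up. The drawer front was within about 2 px of its predicted full-out position. The bystanders looked unmoved by eye, and the arm was clear of everything.
- **Disagreements:**
  - The two cameras differed by about 2.6 mm on where the loader stands, which is about what the calibration allows.
  - The fingertips turned out thinner than the 19 mm I first assumed, so I widened the opening before pressing.
  - The network's drawer-front point varied by 3–4 px in one picture, but a direct comparison of the pictures showed no motion.

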